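# Cure the soft foot of a jig plate

### The job

The aluminium jig plate on the plywood baseboard rocks on one of its four feet: with closed fingers press down on its corners, one after another, until you find the one that gives. Press the steel shim tongue beside that corner down flat, leaving the other three tongues standing, then press firmly on the same corner again to check that it now bears on its shim, and let go. Nothing is picked up: the plate stays in its stops, and the eraser, the marker and the weeding hook stay where they lie.

Things in the scene. Friction and masses are not known exactly. Their poses are not given: they have to be found in the camera images.
- base: Fixed plywood baseboard of a jig, 186 x 290 x 12 mm, on the bench, yaw up to 23 degrees either way. Origin at the centre of its underside, x to its far edge, y to its left. Dark steel stops at the middle of each side of the plate, tops 38 mm above the bench, hold the plate with 2.5 mm play. Near, far, left, right below are in this frame.
- plate: Loose aluminium plate, 140 (x) x 150 (y) x 10 mm, 0.5 to 0.7 kg, level on four hidden feet, its top 45 mm above the bench. Origin at the centre of its underside, axes as the baseboard's. Three feet are rigid; one looks the same but is soft: 3 to 4.5 N on that corner sink it 5 mm to a stop, and it springs back. Which one differs from start to start and cannot be seen.
- eraser: Bystander: eraser, 21 x 45 x 13 mm, lying loose near the middle of the plate's top. Origin at the centre of its underside.
- marker_black: Bystander: black felt marker, 135 x 18 x 20 mm, lying loose on the bench along the baseboard's near edge, about 30 mm off it.
- weeding_hook: Bystander: slim weeding hook with blue handle, 142 x 12 x 12 mm, lying loose on the bench along the baseboard's far edge, about 15 mm off it.
- corner_near_left (a point): Point to press at the plate's near left corner: on its top face, straight above that foot, 18 mm (x) and 25 mm (y) in from the plate's edges.
- tongue_near_left (a point): Point to press on the near left shim: upper face of its steel tongue, 45 mm from the hinge. The tongue is 22 mm wide, 5 mm thick, reaches 63 mm out from the hinge to the baseboard's +y. The hinge runs along the baseboard's x, 2 mm outside the plate, 22 mm above the bench: this point is 53 mm above the bench and 33 mm out from the hinge at the start, 24.5 and 45 mm when flat.
- shim_near_left (a joint): Hinge of the near left shim, rad: 0 to 0.05 at the start, the tongue standing up at about 40 degrees; grows as it is pressed down; 0.7 is flat (level), its stop. It moves under about 4 N at the pressing point and stays where it is left, with no spring. Flat, its cam nose (shim_near_left_c3) under the plate lets a soft corner sink only 1 mm.
- corner_near_right (a point): Point to press at the plate's near right corner: on its top face, straight above that foot, 18 mm (x) and 25 mm (y) in from the plate's edges.
- tongue_near_right (a point): Point to press on the near right shim: upper face of its steel tongue, 45 mm from the hinge. The tongue is 22 mm wide, 5 mm thick, reaches 63 mm out from the hinge to the baseboard's -y. The hinge runs along the baseboard's x, 2 mm outside the plate, 22 mm above the bench: this point is 53 mm above the bench and 33 mm out from the hinge at the start, 24.5 and 45 mm when flat.
- shim_near_right (a joint): Hinge of the near right shim, rad: 0 to 0.05 at the start, the tongue standing up at about 40 degrees; grows as it is pressed down; 0.7 is flat (level), its stop. It moves under about 4 N at the pressing point and stays where it is left, with no spring. Flat, its cam nose (shim_near_right_c3) under the plate lets a soft corner sink only 1 mm.
- corner_far_left (a point): Point to press at the plate's far left corner: on its top face, straight above that foot, 18 mm (x) and 25 mm (y) in from the plate's edges.
- tongue_far_left (a point): Point to press on the far left shim: upper face of its steel tongue, 45 mm from the hinge. The tongue is 22 mm wide, 5 mm thick, reaches 63 mm out from the hinge to the baseboard's +y. The hinge runs along the baseboard's x, 2 mm outside the plate, 22 mm above the bench: this point is 53 mm above the bench and 33 mm out from the hinge at the start, 24.5 and 45 mm when flat.
- shim_far_left (a joint): Hinge of the far left shim, rad: 0 to 0.05 at the start, the tongue standing up at about 40 degrees; grows as it is pressed down; 0.7 is flat (level), its stop. It moves under about 4 N at the pressing point and stays where it is left, with no spring. Flat, its cam nose (shim_far_left_c3) under the plate lets a soft corner sink only 1 mm.
- corner_far_right (a point): Point to press at the plate's far right corner: on its top face, straight above that foot, 18 mm (x) and 25 mm (y) in from the plate's edges.
- tongue_far_right (a point): Point to press on the far right shim: upper face of its steel tongue, 45 mm from the hinge. The tongue is 22 mm wide, 5 mm thick, reaches 63 mm out from the hinge to the baseboard's -y. The hinge runs along the baseboard's x, 2 mm outside the plate, 22 mm above the bench: this point is 53 mm above the bench and 33 mm out from the hinge at the start, 24.5 and 45 mm when flat.
- shim_far_right (a joint): Hinge of the far right shim, rad: 0 to 0.05 at the start, the tongue standing up at about 40 degrees; grows as it is pressed down; 0.7 is flat (level), its stop. It moves under about 4 N at the pressing point and stays where it is left, with no spring. Flat, its cam nose (shim_far_right_c3) under the plate lets a soft corner sink only 1 mm.

How it is judged:
On the way, in this order (a step that is already met when the one before it is completed fails the run):
1. the rocking corner of the plate is pressed with the fingers and gives by more than 3 mm, all shims still up (contact force between the fingers and plate above 1 N and z of any of corner_near_left, corner_near_right, corner_far_left, corner_far_right in the frame of base below 0.042 m and value of joint each of shim_near_left, shim_near_right, shim_far_left, shim_far_right below 0.2 rad), for 0.1 s.
2. one shim tongue has been pressed flat (over 0.62 rad), the other three still up, nothing pressing on the plate (contact force between the fingers and plate below 0.5 N and ((value of joint shim_near_left above 0.62 rad and value of joint each of shim_near_right, shim_far_left, shim_far_right below 0.2 rad) or (value of joint shim_near_right above 0.62 rad and value of joint each of shim_near_left, shim_far_left, shim_far_right below 0.2 rad) or (value of joint shim_far_left above 0.62 rad and value of joint each of shim_near_left, shim_near_right, shim_far_right below 0.2 rad) or (value of joint shim_far_right above 0.62 rad and value of joint each of shim_near_left, shim_near_right, shim_far_left below 0.2 rad))), for 0.2 s.
3. the same corner is pressed again with over 3 N and now bears on its shim (over 1 N on its nose), giving less than 3 mm (contact force between the fingers and plate above 3 N and ((value of joint shim_near_left above 0.62 rad and value of joint each of shim_near_right, shim_far_left, shim_far_right below 0.2 rad and z of corner_near_left in the frame of base above 0.042 m and contact force between shim_near_left_c3 and plate above 1 N) or (value of joint shim_near_right above 0.62 rad and value of joint each of shim_near_left, shim_far_left, shim_far_right below 0.2 rad and z of corner_near_right in the frame of base above 0.042 m and contact force between shim_near_right_c3 and plate above 1 N) or (value of joint shim_far_left above 0.62 rad and value of joint each of shim_near_left, shim_near_right, shim_far_right below 0.2 rad and z of corner_far_left in the frame of base above 0.042 m and contact force between shim_far_left_c3 and plate above 1 N) or (value of joint shim_far_right above 0.62 rad and value of joint each of shim_near_left, shim_near_right, shim_far_left below 0.2 rad and z of corner_far_right in the frame of base above 0.042 m and contact force between shim_far_right_c3 and plate above 1 N))), for 0.2 s.
At the end, for the whole second after the job is handed in: Exactly one shim is flat (over 0.62 of 0.7 rad), the other three stand (under 0.2 rad); the plate lies still and level (tilt under 0.03 rad) on its feet between its stops; eraser, marker and weeding hook within 30 mm of where they lay (((value of joint shim_near_left above 0.62 rad and value of joint each of shim_near_right, shim_far_left, shim_far_right below 0.2 rad) or (value of joint shim_near_right above 0.62 rad and value of joint each of shim_near_left, shim_far_left, shim_far_right below 0.2 rad) or (value of joint shim_far_left above 0.62 rad and value of joint each of shim_near_left, shim_near_right, shim_far_right below 0.2 rad) or (value of joint shim_far_right above 0.62 rad and value of joint each of shim_near_left, shim_near_right, shim_far_left below 0.2 rad)) and angle between plate's own z axis and vertical below 0.03 rad and linear speed of plate below 0.02 m/s and z of plate in the frame of base between 0.032 and 0.038 m and distance of each of eraser, marker_black, weeding_hook from where it was at the start of the episode below 0.03 m); the robot touches nothing.
It fails at once if a second shim is pressed down (two over 0.3 rad) (value of joint each of shim_near_right, shim_near_left above 0.3 rad or value of joint each of shim_far_left, shim_near_left above 0.3 rad or value of joint each of shim_far_left, shim_near_right above 0.3 rad or value of joint each of shim_far_right, shim_near_left above 0.3 rad or value of joint each of shim_far_right, shim_near_right above 0.3 rad or value of joint each of shim_far_right, shim_far_left above 0.3 rad).
It fails at once if the plate is lifted (its middle more than 8 mm above its seat) or pushed out of its stops (more than 10 mm) (z of plate in the frame of base above 0.043 m or horizontal distance between plate and base above 0.01 m).
It fails at once if a bystander (eraser, marker or weeding hook) is moved by more than 30 mm or lifted (distance of any of eraser, marker_black, weeding_hook from where it was at the start of the episode above 0.03 m).
It also fails if it takes over 58 s, if anything falls off the work surface, if the arm or the gripper's body presses on something with over 40 N, if the wrist force passes 120 N, or if a joint passes its speed limit or range.

### The arm

A 6-joint arm with a two-finger parallel gripper is mounted at the origin on the work surface; the furniture and walls round the work are solid. World frame = base frame: x ahead of the robot, y to its left, z up, the work surface at z = 0. Lengths are in m, angles in rad, forces in N, time in s.
With the tool pointing down it reaches from about 0.35 to 0.775 m from the base axis. Payload 7.3 kg.
Tool frame: the origin (TCP) lies at the very end of the fingers, on their centre line; the grasp point (between the pads) lies 19 mm behind it; z points along the fingers, y is the line along which they close (so a half turn about z gives the same grasp; the last joint's range is limited). The gripper opens to 92 mm and grips with 3 to 60 N. Pads are 19 mm wide; open, the fingers measure 130 mm over their backs; the gripper's body (75 mm by 190 mm) begins 47 mm behind the grasp point.
Start: joints at [-1.36, 0.342, 1.524, -0, 1.275, -0.146], TCP at [0.183, -0.492, 0.227] pointing down, gripper open.
Joint ranges: [-2.53, 2.53], [-0.77, 2.02], [0.04, 2.7], [-1, 4.14], [0.28, 2.66], [-3.11, 3.11]. Speed limits (rad/s): [2.57, 2.57, 3.14, 3.14, 3.14, 3.14].

### API

Orientations are given as [roll, pitch, yaw] about the fixed x, y, z axes, in that order (R = Rz(yaw) Ry(pitch) Rx(roll)).
In Python, from cell import observe, read_camera, get_calibration, hand_in, search_frame gives the robot as it stands.
- The arm moves only by the tool step_arm, never from a script. Its argument "commands" is a list of rows, each an object with "translation": the shift along the tool's x, y, z in mm, a list of three; "roll": the turn about the tool's z in rad. In form: [{"translation": [x, y, z], "roll": roll}, ...]. A call has 1 to 20 rows; each row shifts and turns the commanded pose from where the row before left it, along the tool's axes as they then stand; what a row does not reach is not made up. A row lasts 1/12 s, in which the tool goes at most 41.7 mm and 7.16 degrees, less where a joint would pass 70% of its speed; a pose out of reach is approached as far as the arm can. A call is refused whole if a number of a shift passes 41.7 or a number of a turn 0.125, either way. A call with a gripper value outside its range is refused whole. "fingers" is the opening, from 0 (shut) to 1 (fully open), set as the call begins (left out, the last holds). The fingers move at their own pace and stop on an object; "grip_force" is the grip in N (left out, the last holds). Time passes only in rows, so rows that do not move let the fingers close. It gives the time, the measured TCP pose, the force, the opening and the grip force at its end, in the units of the state.
- observe(): the state, without advancing time (a new reading comes with each control period).
- read_camera(name): name is "side" or "top" or "wrist"; returns the picture (420x560x3 uint8, red, green, blue); there is no depth.
- get_calibration(name): a dict with "camera_matrix" (3x3 intrinsics, pixels), "world_from_camera" (4x4, takes a point from camera to world coordinates). Camera axes: x right, y up, looking along -z (the intrinsics and any distortion apply to the point x, -y, -z); pixel columns grow to the right and rows downward; lengths in m; the calibration is good to about 2 mm. A picture is of the moment at which its call begins: read the wrist's pose just before it. get_calibration takes no time and is no camera call; for the wrist camera it gives the pose at the moment of the call.
- hand_in(): hands the job in; it is judged then, once.
Trained networks look in the newest picture that a camera, given by its name, has taken for a name from the list of things; names that differ only in an ending like _2 or _b are one class to them, and where a whole thing is asked for, a point or a joint stands for the part that bears it (a point fixed in the world has none). Each returns a list of dicts, best first, with "confidence" (0 to 1); they miss things now and then, are a little off and sometimes report something else, mostly with a low value. They report only what shows in the picture. A call takes as long as a camera call.
- search_frame(camera, name): "at" ([x, y, z] in m, in world coordinates, good to about 4 mm: the middle of the surface that is visible of it).
The state is a dict: "time": time; "qpos": joint angles; "qvel": joint speeds; "joint_efforts": joint torques, N m; "tool_pos": TCP position; "tool_rot": TCP orientation; "contact_force": force on the tool from outside, world axes, zero at the start; "torque": the same for the moment, N m; "opening": finger opening in m; "grip_force": force on a finger pad.
Only numpy, scipy, OpenCV 4.12 (cv2) and the standard library are available. Lean on these libraries where they do the work, as an engineer would, in place of code of your own. Each camera call takes 0.05 s, during which the arm holds its last target. There are 200 camera calls.

## Working session

There is one attempt and no reset: what is moved stays moved. The work goes in short steps, Python scripts to look and compute and a tool call to move; the robot and the scene stay as the last step left them, time stands still between calls to the robot, and variables do not carry over. Pictures are saved under pics/ and viewed, at most 10 in all, crops included, and the job is handed in when it is done.

Besides the shell and the picture viewer there is one more tool, called after ">>>" as name([rows], argument=value, ...), one row to a line, values as JSON. step_arm: Moves the arm, as the interface text tells. Its arguments: {"type":"object","properties":{"commands":{"type":"array"},"fingers":{"type":"number"},"grip_force":{"type":"number"}},"required":["commands"]}

```bash
mkdir -p pics
python3 - <<'E'
from cell import *
import cv2
for c in("top","side"):
    cv2.imwrite(f"pics/{c}0.png",read_camera(c)[:,:,::-1])
    for n in ["base","plate","eraser","marker_black","weeding_hook"]+[f"{k}_{a}_{b}" for k in("corner","tongue") for a in("near","far") for b in("left","right")]:
        r=search_frame(c,n)
        print(c,n,[(x["at"] if isinstance(x["at"],list) else x["at"].round(4).tolist(),round(x["confidence"],2)) for x in r[:2]])
o=observe();print(o)
E
```

```text
top base [([0.5217, 0.0353, 0.0128], 0.98), ([0.4597, 0.1207, 0.0423], 0.33)]
top plate [([0.5354, 0.0426, 0.0412], 0.97)]
top eraser [([0.5364, 0.0225, 0.0554], 0.65)]
top marker_black [([0.4117, -0.0181, 0.0151], 0.61), ([0.5338, 0.0427, 0.0477], 0.51)]
top weeding_hook []
top corner_near_left [([0.5315, 0.0439, 0.0476], 0.87), ([0.533, 0.0222, 0.0518], 0.68)]
top corner_near_right [([0.5324, 0.0417, 0.0466], 0.84)]
top corner_far_left [([0.5337, 0.0399, 0.0438], 0.76)]
top corner_far_right [([0.536, 0.0418, 0.0452], 0.75)]
top tongue_near_left [([0.4579, 0.1221, 0.0433], 0.7)]
top tongue_near_right [([0.5105, -0.0771, 0.0431], 0.93)]
top tongue_far_left [([0.5579, 0.1457, 0.0453], 0.91)]
top tongue_far_right [([0.6085, -0.0516, 0.0427], 0.86), ([0.4594, 0.1227, 0.0446], 0.41)]
side base [([0.495, 0.124, 0.0142], 0.89), ([0.6382, 0.0872, 0.0074], 0.69)]
side plate [([0.5225, 0.0584, 0.0468], 0.81)]
side eraser [([0.5298, 0.0332, 0.0521], 0.76), ([0.5223, 0.0582, 0.0407], 0.43)]
side marker_black [([0.4021, -0.0015, 0.0116], 0.51), ([0.6382, 0.0846, 0.0141], 0.51)]
side weeding_hook
[... 437 characters left out ...]
333, 0.0543], 0.39)]
{'time': 1.4, 'qpos': array([-1.36003769e+00,  3.41980117e-01,  1.52411489e+00,  1.46622105e-05,
        1.27542883e+00, -1.45992416e-01]), 'qvel': array([ 0.00097436, -0.00089492,  0.00098775, -0.00140234, -0.00103902,
        0.00020882]), 'joint_efforts': array([-7.68134087e-04, -4.31134093e+01, -2.44476825e+01,  7.16583012e-02,
        4.83905536e-02, -1.72569415e-06]), 'tool_pos': array([ 0.18337619, -0.49193681,  0.22674563]), 'tool_rot': array([ 3.14152252e+00, -3.86666955e-06,  3.56746784e-01]), 'contact_force': array([0.24096136, 0.5700794 , 0.28804553]), 'torque': array([ 0.01207379, -0.01184703, -0.03214539]), 'grip_force': 0.0, 'opening': 0.09185084162027647}
```

View pics/top0.png

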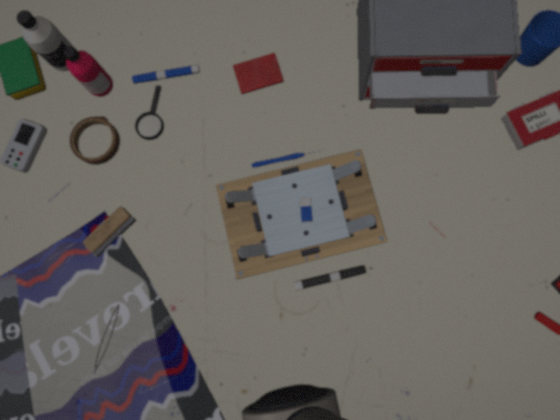

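The top view shows the board at about (300,213), yawed slightly to the left, with the plate at about (300,210) and the eraser at (307,213). The marker is at (332,277) and the hook at (278,160). I'll fit a model and check it with an overlay.

```bash
cat > geo.py <<'E'
import numpy as np
C=np.array([.5337,.036]);Y=.25
def w(x,y,z): 
    c,s=np.cos(Y),np.sin(Y); return np.array([C[0]+c*x-s*y,C[1]+s*x+c*y,z])
P={}
for a,sx in(("near",-1),("far",1)):
    for b,sy in(("left",1),("right",-1)):
        P[f"corner_{a}_{b}"]=(sx*52,sy*50,45); P[f"tongue_{a}_{b}"]=(sx*52,sy*110,53)
E
python3 - <<'E'
from cell import *
from geo import *
import cv2
for c,roi in(("top",(200,140,200,150)),("side",None)):
    im=read_camera(c)[:,:,::-1].copy(); k=get_calibration(c);T=np.linalg.inv(k["world_from_camera"]);K=np.array(k["camera_matrix"])
    def px(p):
        q=T[:3,:3]@p+T[:3,3]; v=K@np.array([q[0],-q[1],-q[2]]); return v[:2]/v[2]
    x0,y0,f=(200,140,4) if c=="top" else (0,0,1.4)
    im=im[y0:y0+150,x0:x0+200] if c=="top" else im
    im=cv2.convertScaleAbs(cv2.resize(im,None,fx=f,fy=f,interpolation=cv2.INTER_CUBIC),alpha=1.5)
    def poly(hx,hy,z,col):
        pts=[((px(w(a*hx,b*hy,z))-[x0,y0]+.5)*f).astype(int) for a,b in((-1,-1),(1,-1),(1,1),(-1,1))]
        cv2.polylines(im,[np.array(pts)],True,col,1)
    poly(.093,.145,.012,(0,0,255)); poly(.07,.075,.045,(0,255,0))
    for n,v in P.items():
        p=((px(w(*np.array(v)/1000))-[x0,y0]+.5)*f).astype(int); cv2.circle(im,p.tolist(),4,(255,0,255),1)
    print(c,np.round(k["world_from_camera"],2).tolist(), K[0,0])
    cv2.imwrite(f"pics/{c}1.png",im)
E
```

```text
top [[0.0, 0.98, -0.18, 0.37], [-1.0, -0.0, -0.04, 0.02], [-0.04, 0.18, 0.98, 0.97], [0.0, 0.0, 0.0, 1.0]] 512.1683293798009
side [[-0.84, 0.21, -0.51, 0.09], [-0.55, -0.36, 0.76, 0.71], [-0.02, 0.91, 0.41, 0.42], [0.0, 0.0, 0.0, 1.0]] 420.5671747272733
```

View pics/top1.png

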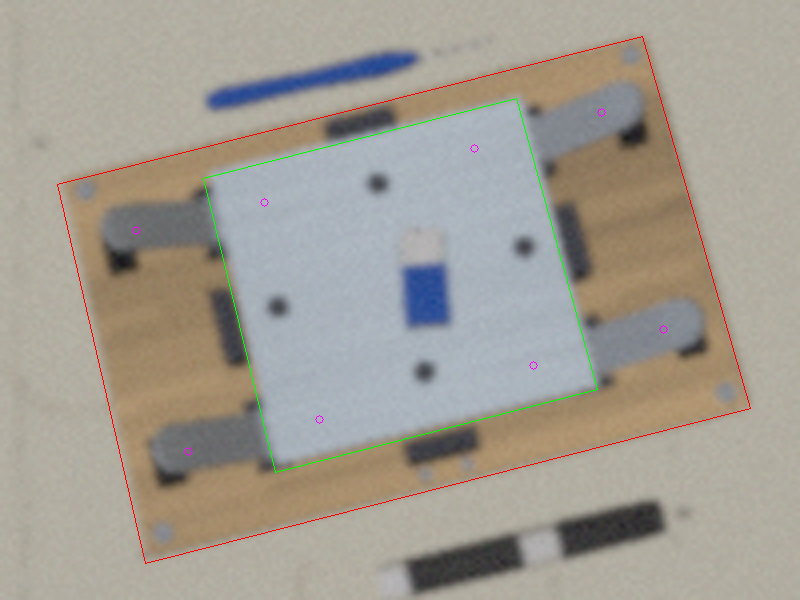

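View pics/side1.png

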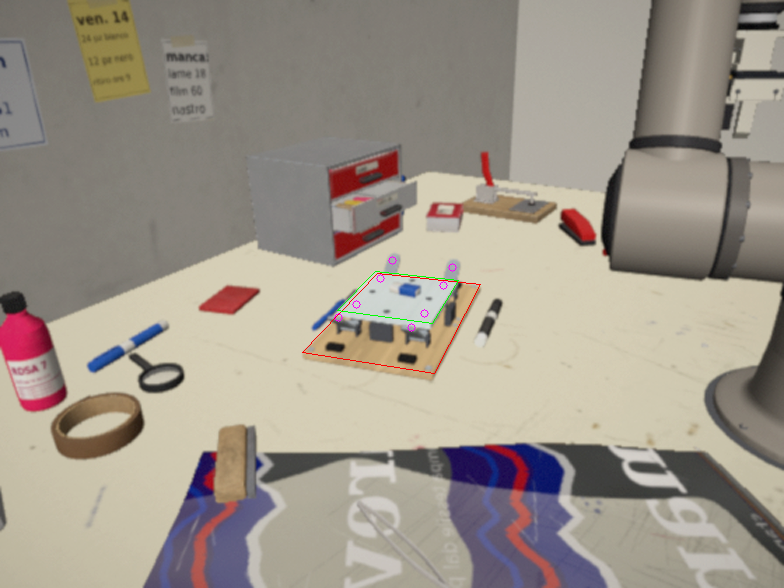

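The overlay fits to within a few mm. In the side view the model sits on the plate and the tongues. Next move: close the fingers and go above the near right corner.

>>> step_arm([
  {"translation":[0,0,0],"roll":0.107},
  {"translation":[26,-23.5,0],"roll":0},
  {"translation":[26,-23.5,0],"roll":0},
  {"translation":[26,-23.5,0],"roll":0},
  {"translation":[26,-23.5,0],"roll":0},
  {"translation":[26,-23.5,0],"roll":0},
  {"translation":[26,-23.5,0],"roll":0},
  {"translation":[26,-23.5,0],"roll":0},
  {"translation":[26,-23.5,0],"roll":0},
  {"translation":[26,-23.5,0],"roll":0},
  {"translation":[26,-23.5,0],"roll":0},
  {"translation":[26,-23.5,0],"roll":0},
  {"translation":[26,-23.5,0],"roll":0},
  {"translation":[26,-23.5,0],"roll":0},
  {"translation":[26,-23.5,0],"roll":0},
  {"translation":[26,-23.5,0],"roll":0},
  {"translation":[28,0,0],"roll":0},
  {"translation":[0,0,35],"roll":0},
  {"translation":[0,0,35],"roll":0},
  {"translation":[0,0,0],"roll":0},
], fingers=0, grip_force=20)

```text
time: 3.17
tool_pos: [0.4978, -0.0457, 0.1512]
tool_rot: [-3.136, 0.01, 0.251]
contact_force: [-2.2, -0.0, -1.5]
opening: 0.0003
grip_force: 0.0
```

>>> step_arm([
  {"translation":[3,-20,0],"roll":0},
  {"translation":[0,0,30],"roll":0},
  {"translation":[0,0,30],"roll":0},
  {"translation":[0,0,20],"roll":0},
  {"translation":[0,0,0],"roll":0},
  {"translation":[0,0,0],"roll":0},
  {"translation":[0,0,0],"roll":0},
  {"translation":[0,0,0],"roll":0},
])

```text
time: 3.83
tool_pos: [0.5006, -0.0274, 0.0788]
tool_rot: [3.14, -0.003, 0.25]
contact_force: [-0.0, 0.0, 0.7]
opening: 0.0007
grip_force: 0.0
```

>>> step_arm([
  {"translation":[-4,-3,20],"roll":0},
  {"translation":[0,0,9],"roll":0},
  {"translation":[0,0,0],"roll":0},
  {"translation":[0,0,0],"roll":0},
  {"translation":[0,0,0],"roll":0},
])

```text
time: 4.25
tool_pos: [0.4954, -0.0252, 0.0485]
tool_rot: [3.141, -0.001, 0.25]
contact_force: [-0.0, 0.1, 0.2]
opening: 0.0001
grip_force: 0.0
```

>>> step_arm([
  {"translation":[0,0,2],"roll":0},
  {"translation":[0,0,2],"roll":0},
  {"translation":[0,0,1],"roll":0},
  {"translation":[0,0,0],"roll":0},
  {"translation":[0,0,0],"roll":0},
  {"translation":[0,0,0],"roll":0},
])

```text
time: 4.75
tool_pos: [0.4955, -0.0252, 0.0451]
tool_rot: [3.14, -0.003, 0.25]
contact_force: [-4.6, 0.2, 20.6]
opening: 0.0008
grip_force: 10.4
```

Near right is rigid: 20 N with no give. Near left is next.

>>> step_arm([
  {"translation":[0,0,-10],"roll":0},
  {"translation":[0,0,-10],"roll":0},
  {"translation":[0,-25,0],"roll":0},
  {"translation":[0,-25,0],"roll":0},
  {"translation":[0,-25,0],"roll":0},
  {"translation":[0,-25,0],"roll":0},
  {"translation":[0,0,0],"roll":0},
  {"translation":[0,0,8],"roll":0},
  {"translation":[0,0,7],"roll":0},
  {"translation":[0,0,0],"roll":0},
  {"translation":[0,0,0],"roll":0},
  {"translation":[0,0,0],"roll":0},
])

```text
time: 5.75
tool_pos: [0.4701, 0.0711, 0.0475]
tool_rot: [3.142, 0.0, 0.249]
contact_force: [0.8, -0.4, 0.2]
opening: 0.0005
grip_force: 0.0
```

>>> step_arm([
  {"translation":[0,0,2],"roll":0},
  {"translation":[0,0,2],"roll":0},
  {"translation":[0,0,1],"roll":0},
  {"translation":[0,0,0],"roll":0},
  {"translation":[0,0,0],"roll":0},
  {"translation":[0,0,0],"roll":0},
])

```text
time: 6.25
tool_pos: [0.4705, 0.0714, 0.045]
tool_rot: [3.14, -0.002, 0.25]
contact_force: [-7.1, -2.0, 25.7]
opening: 0.0002
grip_force: 12.6
```

Near left is rigid too. Far left is next.

>>> step_arm([
  {"translation":[0,0,-10],"roll":0},
  {"translation":[0,0,-10],"roll":0},
  {"translation":[26,0,0],"roll":0},
  {"translation":[26,0,0],"roll":0},
  {"translation":[26,0,0],"roll":0},
  {"translation":[26,0,0],"roll":0},
  {"translation":[0,0,0],"roll":0},
  {"translation":[0,0,8],"roll":0},
  {"translation":[0,0,7],"roll":0},
  {"translation":[0,0,0],"roll":0},
  {"translation":[0,0,0],"roll":0},
  {"translation":[0,0,0],"roll":0},
])

```text
time: 7.25
tool_pos: [0.5699, 0.0974, 0.0476]
tool_rot: [-3.141, 0.001, 0.25]
contact_force: [0.5, -0.2, -0.0]
opening: 0.0008
grip_force: 0.0
```

>>> step_arm([
  {"translation":[0,0,2],"roll":0},
  {"translation":[0,0,2],"roll":0},
  {"translation":[0,0,1],"roll":0},
  {"translation":[0,0,0],"roll":0},
  {"translation":[0,0,0],"roll":0},
  {"translation":[0,0,0],"roll":0},
])

```text
time: 7.75
tool_pos: [0.5709, 0.0977, 0.0431]
tool_rot: [3.141, -0.001, 0.25]
contact_force: [-0.5, 1.7, 3.7]
opening: 0.0005
grip_force: 2.2
```

This one gives: 43.1 mm at only 3.7 N. I'll press it to its stop.

>>> step_arm([
  {"translation":[0,0,2],"roll":0},
  {"translation":[0,0,1.5],"roll":0},
  {"translation":[0,0,0],"roll":0},
  {"translation":[0,0,0],"roll":0},
  {"translation":[0,0,0],"roll":0},
])

```text
time: 8.17
tool_pos: [0.5711, 0.0979, 0.0406]
tool_rot: [3.142, -0.002, 0.25]
contact_force: [-2.8, 1.8, 12.7]
opening: 0.0007
grip_force: 6.3
```

Far left is the soft corner. Next I lift and move out over its tongue.

>>> step_arm([
  {"translation":[0,0,-20],"roll":0},
  {"translation":[0,0,-22],"roll":0},
  {"translation":[0,-23,0],"roll":0},
  {"translation":[0,-22,0],"roll":0},
  {"translation":[0,-22,0],"roll":0},
  {"translation":[0,0,0],"roll":0},
  {"translation":[0,0,0],"roll":0},
  {"translation":[0,0,0],"roll":0},
])

```text
time: 8.83
tool_pos: [0.5541, 0.1621, 0.0808]
tool_rot: [3.141, 0.001, 0.25]
contact_force: [-0.2, -0.2, -0.4]
opening: 0.0004
grip_force: 0.0
```

Run:
```python
from cell import *
import cv2
cv2.imwrite("pics/side2.png",cv2.resize(read_camera("side")[150:300,180:380,::-1],None,fx=4,fy=4,interpolation=cv2.INTER_CUBIC))
```

```text
(no output)
```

View pics/side2.png

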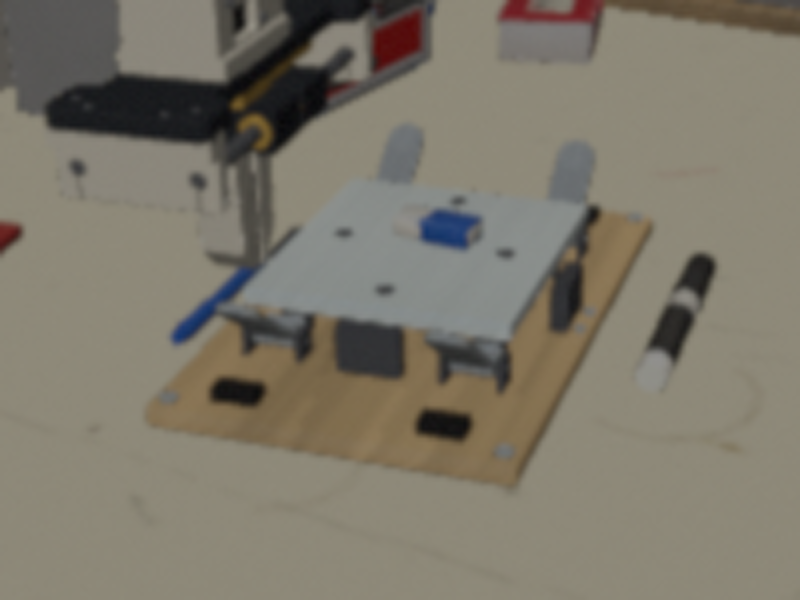

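The fingers, at about (235,260) in the crop, hang above the far left tongue at (270,320). The plate is level and the eraser hasn't moved. Now I press the tongue.

>>> step_arm([
  {"translation":[0,0,10],"roll":0},
  {"translation":[0,0,6],"roll":0},
  {"translation":[0,0,5],"roll":0},
  {"translation":[0,0,5],"roll":0},
  {"translation":[0,0,5],"roll":0},
  {"translation":[0,0,5],"roll":0},
  {"translation":[0,0,5],"roll":0},
  {"translation":[0,0,5],"roll":0},
  {"translation":[0,0,5],"roll":0},
  {"translation":[0,0,3],"roll":0},
  {"translation":[0,0,0],"roll":0},
  {"translation":[0,0,0],"roll":0},
])

```text
time: 9.88
tool_pos: [0.5536, 0.1622, 0.0266]
tool_rot: [3.141, 0.002, 0.25]
contact_force: [-0.3, -0.5, 1.2]
opening: 0.0004
grip_force: 0.0
```

>>> step_arm([
  {"translation":[0,0,2],"roll":0},
  {"translation":[0,0,1],"roll":0},
  {"translation":[0,0,0],"roll":0},
  {"translation":[0,0,0],"roll":0},
  {"translation":[0,0,0],"roll":0},
])

```text
time: 10.3
tool_pos: [0.5539, 0.1623, 0.0246]
tool_rot: [3.141, 0.0, 0.25]
contact_force: [-1.4, 0.6, 5.3]
opening: 0.0006
grip_force: 2.8
```

>>> step_arm([
  {"translation":[0,0,1.5],"roll":0},
  {"translation":[0,0,0],"roll":0},
  {"translation":[0,0,0],"roll":0},
  {"translation":[0,0,0],"roll":0},
])

```text
time: 10.63
tool_pos: [0.554, 0.1624, 0.0244]
tool_rot: [3.141, -0.0, 0.25]
contact_force: [-5.2, -0.8, 16.6]
opening: -0.0001
grip_force: 7.6
```

>>> step_arm([
  {"translation":[0,0,-20],"roll":0},
  {"translation":[0,0,-25],"roll":0},
  {"translation":[0,0,-5],"roll":0},
  {"translation":[0,23,0],"roll":0},
  {"translation":[0,22,0],"roll":0},
  {"translation":[0,22,0],"roll":0},
  {"translation":[0,0,0],"roll":0},
  {"translation":[0,0,0],"roll":0},
])

```text
time: 11.3
tool_pos: [0.5706, 0.0965, 0.0722]
tool_rot: [-3.142, 0.001, 0.248]
contact_force: [-0.0, 0.0, 0.3]
opening: 0.0006
grip_force: 0.0
```

Run:
```python
from cell import *
import cv2
cv2.imwrite("pics/side3.png",cv2.resize(read_camera("side")[150:300,180:380,::-1],None,fx=4,fy=4,interpolation=cv2.INTER_CUBIC))
```

```text
(no output)
```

View pics/side3.png

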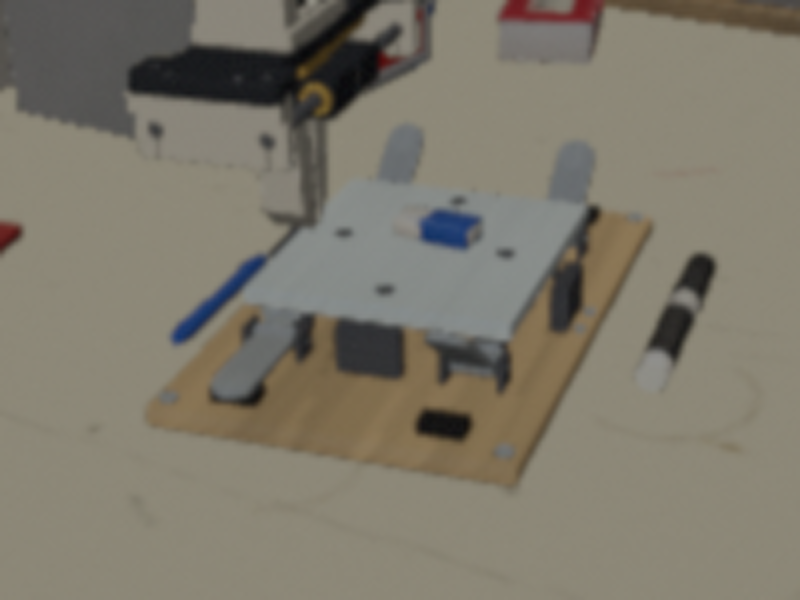

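The far left tongue, at about (255,355), lies flat on its pad and the other three still stand. Now I press the corner again.

>>> step_arm([
  {"translation":[0,0,14],"roll":0},
  {"translation":[0,0,10],"roll":0},
  {"translation":[0,0,2],"roll":0},
  {"translation":[0,0,2],"roll":0},
  {"translation":[0,0,1],"roll":0},
  {"translation":[0,0,0],"roll":0},
  {"translation":[0,0,0],"roll":0},
  {"translation":[0,0,0],"roll":0},
  {"translation":[0,0,0],"roll":0},
])

```text
time: 12.1
tool_pos: [0.5695, 0.0984, 0.0444]
tool_rot: [-3.141, 0.002, 0.251]
contact_force: [-5.1, 1.1, 7.9]
opening: 0.0005
grip_force: 3.6
```

>>> step_arm([
  {"translation":[0,0,1.5],"roll":0},
  {"translation":[0,0,0],"roll":0},
  {"translation":[0,0,0],"roll":0},
  {"translation":[0,0,0],"roll":0},
  {"translation":[0,0,0],"roll":0},
  {"translation":[0,0,0],"roll":0},
])

```text
time: 12.6
tool_pos: [0.5695, 0.0984, 0.0441]
tool_rot: [-3.141, 0.001, 0.251]
contact_force: [-9.0, 1.5, 17.3]
opening: 0.0002
grip_force: 8.3
```

>>> step_arm([
  {"translation":[0,0,-10],"roll":0},
  {"translation":[0,0,-25],"roll":0},
  {"translation":[0,0,-35],"roll":0},
  {"translation":[0,0,-35],"roll":0},
  {"translation":[0,0,-20],"roll":0},
  {"translation":[0,0,0],"roll":0},
  {"translation":[0,0,0],"roll":0},
  {"translation":[0,0,0],"roll":0},
])

```text
time: 13.27
tool_pos: [0.5701, 0.0977, 0.1665]
tool_rot: [-3.141, 0.001, 0.25]
contact_force: [-0.3, -0.9, -0.6]
opening: 0.0005
grip_force: 0.0
```

Run:
```python
from cell import *
import cv2
cv2.imwrite("pics/side4.png",cv2.resize(read_camera("side")[150:300,180:380,::-1],None,fx=4,fy=4,interpolation=cv2.INTER_CUBIC))
```

```text
(no output)
```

View pics/side4.png

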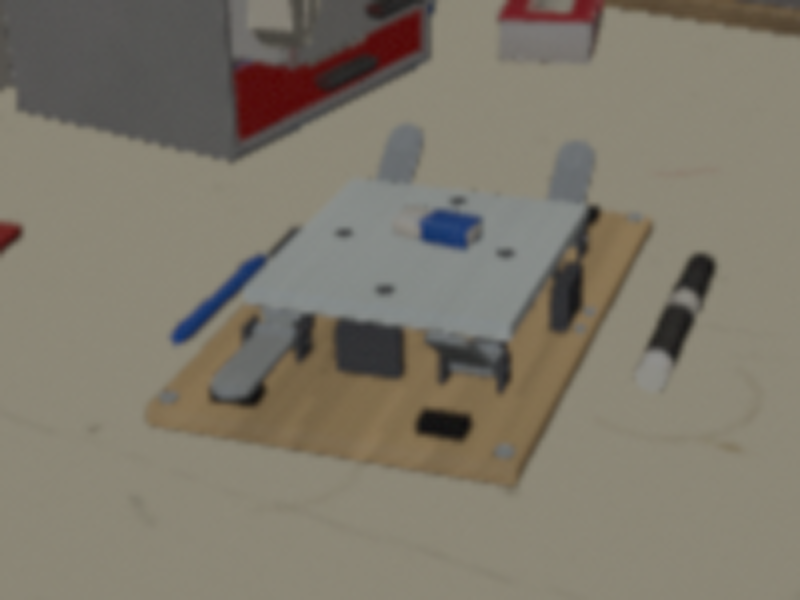

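The corner held at 44.1 mm under 17 N. The picture shows one flat tongue at (255,355), a level plate and nothing else moved, and the arm is clear.

```bash
python3 -c "
from cell import *
print(hand_in())"
```

```text
the job is handed in; nothing more can be done
None
```

The far left corner was the one that gave, so I pressed its shim flat; pressed again with 17 N, it sank only about 1 mm, and I've handed the job in (no verdict came back).

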